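Close the jar and the tin, then hold the puzzle chest open

ROBOT

A 6-joint arm with a two-finger parallel gripper is mounted at the origin on the work surface. World frame = base frame: x ahead of the robot, y to its left, z up, the work surface at z = 0. Lengths are in m, angles in degrees, forces in N, time in s.
With the tool pointing down it reaches from about 0.3 to 0.775 m from the base axis. Payload 14.6 kg.
Tool frame: the origin (TCP) lies where the fingers leave the gripper's body, on its centre line; the fingertips stand 97 mm ahead of it and the grasp point (between the pads) lies 78 mm ahead of it; z points along the fingers, y is the direction in which the jaws open and shut (so a half turn about z gives the same grasp; the last joint's range is limited). The gripper opens to 94 mm and grips with 3 to 60 N. Pads are 16 mm wide; open, the fingers measure 119 mm over their backs; the gripper's body (75 mm by 177 mm) begins 78 mm behind the grasp point.
Start: joints at [-69.534, 17.183, 87.147, -0, 75.671, -3.816], TCP at [0.226, -0.501, 0.303] pointing down, gripper open.
Joint ranges: [-173.82, 173.82], [-45.26, 126.66], [13.44, 144.39], [-59.66, 239.66], [0, 175.72], [-146.38, 146.38]. Speed limits (degrees/s): [127.2, 127.2, 147.25, 180, 180, 180].

INTERFACE

Orientations are given as a 3x3 rotation matrix whose columns are the frame's x, y, z axes.
In Python, from rig import r, vision gives the robot as it stands.
- The arm moves only by the shell command python3 -m crank 'ROWS'. ROWS is JSON, a list of rows, each an object with "turn": the turn, a rotation vector about the tool's x, y, z in degrees, a list of three; "slide": the shift along the tool's x, y, z in mm, a list of three; "jaw": the opening, from -1 (shut) to 1 (fully open). A call has exactly 5 rows; each row is the pose to reach, as a shift and turn from the pose commanded when the call began, along the tool's axes at that moment; what a row does not reach only later rows make up. A row lasts 1/12 s, in which the tool goes at most 41.7 mm and 7.16 degrees, less where a joint would pass 70% of its speed; a pose out of reach is approached as far as the arm can. A call with a gripper value outside its range is refused whole. The fingers move at their own pace and stop on an object; the grip force is fixed at half the most. Time passes only in rows, so rows that repeat a pose let the fingers close, or fill a call up. It gives the time, the measured TCP pose, the force and the opening at its end, in the units of the state.
- r.read_state(): the state, without advancing time (a new reading comes with each control period).
- vision.grab_frame(name): name is "side" or "top" or "wrist"; returns the picture (420x560x3 uint8, red, green, blue); there is no depth.
- vision.calibration(name): a dict with "fovy" (degrees; the focal length in pixels is half the picture's height over the tangent of half this angle, whatever the lens; pixels are square), "cx", "cy" (the principal point, pixels), "T" (4x4, takes a point from camera to world coordinates). Camera axes: x right, y down, z forward; pixel columns grow to the right and rows downward; lengths in m; the calibration is good to about 2 mm. A picture is of the moment at which its call begins: read the wrist's pose just before it. calibration takes no time and is no camera call; for the wrist camera it gives the pose at the moment of the call.
- r.finish_job(): hands the job in, once; it reports no verdict.
Trained networks look in the newest picture that a camera, given by its name, has taken for a name from the list of things; names that differ only in an ending like _2 or _b are one class to them, and where a whole thing is asked for, a point or a joint stands for the part that bears it (a point fixed in the world has none). Each returns a list of dicts, best first, with "p" (0 to 1); they miss things now and then, are a little off and sometimes report something else, mostly with a low value. They report only what shows in the picture. A call takes as long as a camera call. They do not tell look-alikes from the thing itself.
- vision.regions_of(query, camera): "pixels" (420x560 bool, what is visible of it).
- vision.landmark_of(query, camera): "at" ([x, y, z] in m, in world coordinates, good to about 4 mm: a listed point, or the origin of a listed thing).
The state is a dict: "time_s": time; "joint_pos": joint angles; "dq": joint speeds; "effort": joint torques, N m; "position": TCP position; "eef_rot": TCP orientation; "contact_force": force on the tool from outside, world axes, zero at the start; "moment": the same for the moment, N m; "opening": finger opening in m.
Only numpy, scipy, OpenCV 4.12 (cv2) and the standard library are available. Lean on these libraries where they do the work, as an engineer would, in place of code of your own. Each camera call takes 0.05 s, during which the arm holds its last target. There are 200 camera calls.

TASK

We are packing the puzzle room's chest: put the brass lid on the glass jar and the blue lid on the enamel tin, set down gently (not dropped) and fully home, with jar and tin left standing where they are. Then lift the lid of the wooden chest, which has no stay and falls shut if let go, and finish still holding it in the gripper, steady at 60 degrees open, so that I can pack the two containers. Leave everything else on the table where it is.

Things in the scene. Friction and masses are not known exactly. Their poses are not given: they have to be found in the camera images.
- jar: Clear glass storage jar, 78 mm in diameter and 95 mm tall, with a narrower neck (outer diameter 69 mm, upper 15 mm). Loose, 0.4 kg, stands upright and open. Origin: centre of its underside, z up.
- jar_mouth (a point): Centre of the jar's round mouth, level with its rim, 95 mm above its underside. The mouth is 62 mm in inner diameter.
- tin: Blue enamel tin, a plain cylinder 92 mm in diameter and 80 mm tall with dark edges. Loose, 0.35 kg, stands upright and open. Origin: centre of its underside, z up.
- tin_mouth (a point): Centre of the tin's round mouth, level with its rim, 80 mm above its underside. The mouth is 86 mm in inner diameter.
- brass_lid: Brass push-in lid of the jar, right way up on the table: a plug (diameter 55 mm, 12 mm deep) that goes into the mouth, a flange (diameter 75 mm) that rests on the rim, its top domed to 18 mm above the underside, and a round upright brass knob, diameter 22 mm, 22 to 43 mm above the underside, on a thinner stem. 0.12 kg. Origin: centre of the plug's underside, z up along the knob.
- brass_lid_seat (a point): Centre of the brass lid's flange underside, 12 mm above the plug's underside on the lid's axis: it meets the jar's mouth point when the lid is home.
- blue_lid: Blue enamel push-in lid of the tin, lying right way up on the table. Plug of 79 mm diameter and 12 mm depth, flange of 99 mm diameter, top slightly domed to 18 mm above the underside, round upright black knob, diameter 22 mm, 22 to 43 mm above the underside, on a thinner stem. 0.13 kg. Origin: centre of the plug's underside, z up along the knob.
- blue_lid_seat (a point): Centre of the blue lid's flange underside, 12 mm above the plug's underside on the lid's axis: it meets the tin's mouth point when the lid is home.
- chest: Wooden plank chest with brass corners, fixed to the table, 190 mm deep (x), 260 mm wide (y), 135 mm tall without the lid; empty inside. Its front looks along its own -x, more or less towards the robot. Origin: centre of its underside, z up.
- chest_hinge (a point): Middle of the chest lid's hinge line, at the chest's upper back edge: 95 mm behind the chest's origin (+x), 135 mm up. The hinge line runs along the chest's y axis.
- chest_lid (a joint): Angle of the chest's lid about its hinge line (rad): 0 shut, growing as the front edge goes up and back, 1.047 is 60 degrees, stop at 1.8. The lid is a 12 mm board, 196 mm deep, 0.3 to 0.7 kg, on a free hinge: below 90 degrees it falls shut when let go.
- chest_handle (a point): Middle of the round brass bar handle on top of the lid: bar of 10 mm diameter and about 100 mm clear length, parallel to the hinge line, with 29 mm of free space between bar and board. It moves with the lid; in the shut lid it is 150 mm in front of the hinge line and 46 mm above it.
- block1: Pale wooden corner block, an L of three 25 mm cubes (50 x 50 x 25 mm), lying flat. To be left alone. Origin: middle of the 50 mm square, on the underside.
- block2: Dark wooden corner block, as block1. To be left alone.
- block3: Reddish-brown wooden corner block, as block1. To be left alone.
- magnifier: Magnifying glass lying flat: brass-rimmed lens of 88 mm diameter, 14 mm thick, dark horn handle 16 mm thick whose end is 155 mm from the lens centre, along its +x. To be left alone. Origin: under the lens centre.
- padlock: Open brass padlock lying flat, 45 x 42 x 18 mm with a steel shackle towards its +x reaching 56 mm from the origin. To be left alone. Origin: under the middle of the brass body.
- book: Closed red book lying flat, 180 x 120 x 30 mm. To be left alone. Origin: centre of the underside.
Mind the look-alikes: they are no part of the job. Of the things that look like the brass_lid, take the one that is farthest to the robot's left at the start.

How it is judged (in metres and radians):
On the way, in this order (a step that is already met when the one before it is completed fails the run):
1. the brass lid sits home on the jar and the blue lid on the tin, both released (distance between brass_lid_seat and jar_mouth below 0.006 m and angle between each of brass_lid, blue_lid's own z axis and vertical below 0.09 rad and distance between blue_lid_seat and tin_mouth below 0.006 m and contact force between the fingers and brass_lid below 0.05 N and contact force between the fingers and blue_lid below 0.05 N), for 0.3 s.
2. the chest's lid is raised by the gripper to 60 degrees (within 6) (value of joint chest_lid between 0.942 and 1.152 rad and contact force between the fingers and chest_lid above 0.3 N), for 0.3 s.
At the end, for the whole second after the job is handed in: The chest's lid is 54 to 66 degrees open (0.942 to 1.152 rad), still (under 0.05 rad/s) and carried by the fingers (contact over 0.3 N); the brass lid sits on the jar and the blue lid on the tin, each seat within 6 mm of the mouth centre and level within 5 degrees, on upright containers (all of step 2 and distance between brass_lid_seat and jar_mouth below 0.006 m and angle between each of brass_lid, blue_lid, jar, tin's own z axis and vertical below 0.09 rad and distance between blue_lid_seat and tin_mouth below 0.006 m and velocity of joint chest_lid between -0.05 and 0.05 rad/s); the arm keeps its last pose, push and grip.
It fails at once if a loose thing that is to be left alone is moved more than 30 mm (distance of any of block1, block2, block3, magnifier, padlock, book from where it was at the start of the episode above 0.03 m).
It fails at once if the jar or the tin is pushed more than 30 mm away or tipped more than 20 degrees (distance of any of jar, tin from where it was at the start of the episode above 0.03 m or angle between any of jar, tin's own z axis and vertical above 0.35 rad).
It fails at once if a canister lid is dropped (falls free from more than about 15 mm) ((linear speed of brass_lid above 0.5 m/s and contact force between the fingers and brass_lid below 0.01 N) or (linear speed of blue_lid above 0.5 m/s and contact force between the fingers and blue_lid below 0.01 N)).
It also fails if it takes over 64 s, if anything falls off the work surface, if the arm or the gripper's body presses on something with over 40 N, if the wrist force passes 120 N, or if a joint passes its speed limit or range.

## Working session

There is one attempt and no reset: what is moved stays moved. The work goes in short steps, Python scripts to look and compute and a shell command to move; the robot and the scene stay as the last step left them, time stands still between calls to the robot, and variables do not carry over. Pictures are saved under pics/ and viewed, about 8 in all and at most 12, crops included, and the job is handed in when it is done.

```bash
mkdir -p pics; ls; cat > h.py <<'E'
import numpy as np, cv2
from rig import r, vision
def look(cam, name=None):
    im=vision.grab_frame(cam); T=vision.calibration(cam)
    if name: cv2.imwrite(f'pics/{name}.png', im[:,:,::-1])
    return im,T
def foc(c): return 210/np.tan(np.radians(c['fovy'])/2)
def proj(c,p):
    q=np.linalg.inv(c['T'])@np.r_[p,1]; f=foc(c)
    return np.round([c['cx']+f*q[0]/q[2], c['cy']+f*q[1]/q[2]],1)
def ray(c,u,v,z):
    d=c['T'][:3,:3]@np.array([(u-c['cx'])/foc(c),(v-c['cy'])/foc(c),1]); o=c['T'][:3,3]
    return o+d*(z-o[2])/d[2]
def totool(p, Rdes=None):
    "shift in tool axes (mm) taking TCP to world p; turn deg"
    s=r.read_state(); R=np.array(s['eef_rot'])
    sl=R.T@(np.array(p)-s['position'])*1000
    tv=None
    if Rdes is not None: tv=np.degrees(cv2.Rodrigues(R.T@Rdes)[0].ravel()).round(2)
    return sl.round(1),tv
E
python3 - <<'E'
from h import *
s=r.read_state(); print({k:np.round(v,3).tolist() for k,v in s.items()})
ims=[]
for cam in ['top','side']:
    im,c=look(cam,cam+'0'); print(cam,c['fovy'],c['T'].round(3).tolist())
    for q in ['jar_mouth','tin_mouth','brass_lid','blue_lid','chest','chest_hinge','chest_handle','jar','tin','block1','magnifier','padlock','book']:
        for d in vision.landmark_of(q,cam)[:4]:
            if d['p']>.2: print(' ',q,round(d['p'],2),np.round(d['at'],3),proj(c,d['at']))
E
```

```text
pics
{'time_s': 0.0, 'joint_pos': [-69.535, 17.215, 87.181, 0.0, 75.67, -3.814], 'dq': [-0.052, -0.043, 0.046, -0.131, 0.032, -0.011], 'effort': [0.0, -53.18, -35.273, 0.071, 0.024, -0.0], 'position': [0.226, -0.501, 0.302], 'eef_rot': [[0.912, 0.411, -0.0], [0.411, -0.912, 0.001], [0.0, -0.001, -1.0]], 'contact_force': [-0.341, -0.573, -0.693], 'moment': [0.03, -0.016, 0.02], 'opening': 0.094}
top 51.027918299848636 [[-0.011, -0.992, 0.127, 0.287], [-1.0, 0.01, -0.007, -0.04], [0.005, -0.127, -0.992, 1.437], [0.0, 0.0, 0.0, 1.0]]
  jar_mouth 0.83 [ 0.596 -0.328  0.089] [371.3 174.5]
  tin_mouth 0.76 [ 0.63  -0.046  0.084] [281.2 165.2]
  brass_lid 0.94 [ 0.447 -0.223 -0.003] [335.4 225.4]
  brass_lid 0.9 [ 0.297 -0.307 -0.002] [362.6 271. ]
  brass_lid 0.88 [ 0.728 -0.311 -0.001] [359.3 142.3]
  brass_lid 0.74 [ 0.167 -0.317 -0.002] [367.2 311.8]
  blue_lid 0.69 [ 0.47  -0.091 -0.002] [295.3 218.8]
  blue_lid 0.61 [ 0.449 -0.228 -0.005] [336.8 224.9]
  chest 0.69 [ 0.561  0.341 -0.001] [164.6 193. ]
  chest 0.24 [ 0.633 -0.043  0.003] [280.4 170.3]
  chest_hinge 0.8 [0.643 0.392 0.1
[... 1374 characters left out ...]
2 365.4]
  chest_handle 0.9 [0.514 0.308 0.186] [252.1 313. ]
  jar 0.85 [ 0.6   -0.322 -0.002] [244.7 176.5]
  tin 0.94 [ 0.63  -0.048 -0.001] [223.3 241.5]
  tin 0.6 [0.516 0.309 0.182] [251.1 314.4]
  tin 0.55 [0.64  0.389 0.134] [180.5 364.8]
  block1 0.68 [ 0.722 -0.193 -0.001] [198.  203.9]
  block1 0.65 [0.394 0.078 0.003] [312.6 280.5]
  block1 0.6 [ 0.727  0.039 -0.   ] [180.7 265.2]
  magnifier 0.78 [ 0.341 -0.431 -0.003] [329.  156.9]
  magnifier 0.46 [0.518 0.308 0.184] [250.1 313.5]
  magnifier 0.21 [ 0.596 -0.322  0.092] [244.2 151.6]
  padlock 0.62 [0.709 0.144 0.002] [179.7 298.7]
  book 0.75 [ 0.548 -0.505 -0.002] [265.8 141.9]
  book 0.4 [ 0.344 -0.429 -0.002] [327.8 157.2]
```

```bash
python3 - <<'E'
import cv2
a=cv2.imread('pics/top0.png')[110:350,110:460]; b=cv2.imread('pics/side0.png')
cv2.imwrite('pics/topc.png',cv2.resize(a,None,fx=2.25,fy=2.25,interpolation=2))
E
```

```text
(no output)
```

View pics/topc.png

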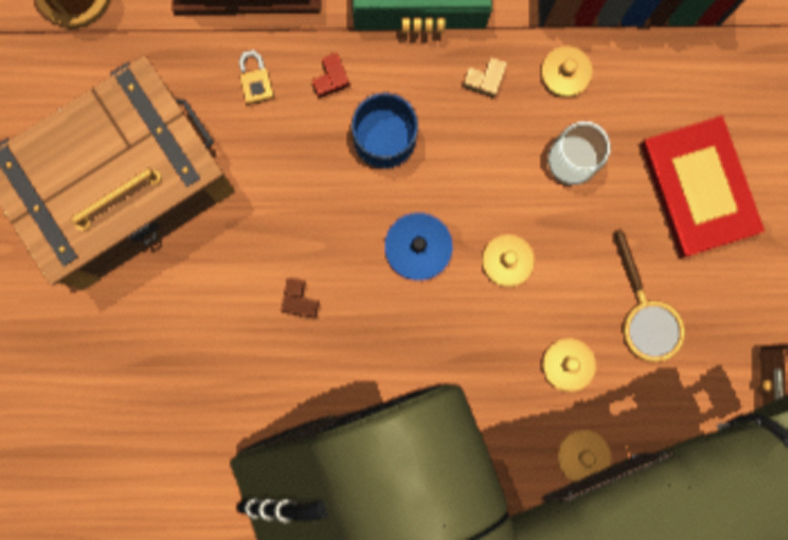

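View pics/side0.png

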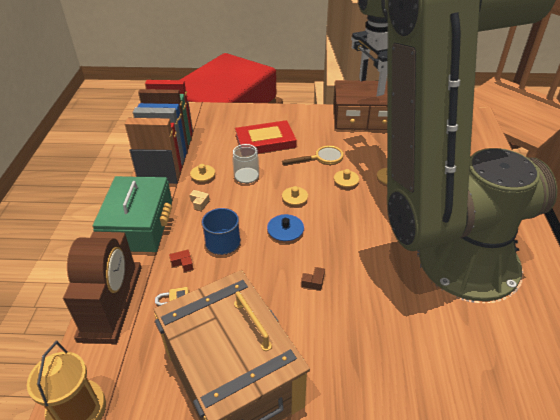

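The top crop shows the four brass lids at original pixels (336,225), (363,272), (362,142) and (370,313). The robot's left is +y, which is image-left, so the one meant is at (336,225), world ≈ (0.445, -0.223). It has the largest y of the four. The side view agrees: at (295,197), it is the one next to the blue lid, with no other to its left. The crop confirms it as a brass disc with an upright knob, so I'm moving above it for a close look.

```bash
python3 -m crank '[{"turn":[0,0,0],"slide":[20,-10,5],"jaw":0},{"turn":[0,0,0],"slide":[52,-27,13],"jaw":0},{"turn":[0,0,0],"slide":[86,-45,20],"jaw":0},{"turn":[0,0,0],"slide":[120,-63,29],"jaw":0},{"turn":[0,0,0],"slide":[155,-81,38],"jaw":0}]'
python3 -m crank '[{"turn":[0,0,0],"slide":[34,-18,9],"jaw":0},{"turn":[0,0,0],"slide":[68,-36,18],"jaw":0},{"turn":[0,0,0],"slide":[102,-54,28],"jaw":0},{"turn":[0,0,0],"slide":[136,-71,36],"jaw":0},{"turn":[0,0,0],"slide":[159,-83,42],"jaw":0}]'
python3 - <<'E'
from h import *
im,c=look('wrist','w1'); s=r.read_state(); print(s['time_s'],s['position'],s['opening'],c['fovy'],c['T'].round(3).tolist())
for q in ['brass_lid','brass_lid_seat','blue_lid','blue_lid_seat','jar_mouth','tin_mouth']:
    for d in vision.landmark_of(q,'wrist')[:3]:
        if d['p']>.2: print(' ',q,round(d['p'],2),np.round(d['at'],4),proj(c,d['at']))
E
```

```text
time_s: 1.82
position: [0.3347, -0.3624, 0.2645]
eef_rot: [[0.912, 0.411, 0.0], [0.411, -0.912, -0.0], [0.0, 0.001, -1.0]]
contact_force: [1.6, -0.7, -0.1]
opening: 0.0639
time_s: 2.23
position: [0.4463, -0.2202, 0.2221]
eef_rot: [[0.911, 0.412, -0.0], [0.412, -0.911, 0.0], [0.0, -0.0, -1.0]]
contact_force: [-0.3, -0.3, 0.5]
opening: 0.0468
2.2833 [ 0.4475452  -0.21812015  0.22119529] 0.04687460588587738 64.0666879543283 [[0.414, -0.881, -0.231, 0.515], [-0.91, -0.401, -0.103, -0.187], [-0.002, 0.253, -0.967, 0.303], [0.0, 0.0, 0.0, 1.0]]
  brass_lid 0.92 [ 0.2955 -0.3029 -0.0025] [302.5 360.7]
  brass_lid 0.64 [ 0.4477 -0.2221 -0.002 ] [293.1 204.4]
  brass_lid_seat 0.71 [ 0.4459 -0.2222  0.0132] [292.6 210.3]
  brass_lid_seat 0.68 [ 0.2951 -0.3035  0.0128] [303.4 371.5]
  blue_lid 0.7 [ 4.658e-01 -8.940e-02  2.000e-04] [164.3 126. ]
  blue_lid_seat 0.64 [ 0.4672 -0.0933  0.0138] [163.4 126.6]
  jar_mouth 0.84 [ 0.6002 -0.3228  0.0935] [559.3  82.8]
```

View pics/w1.png

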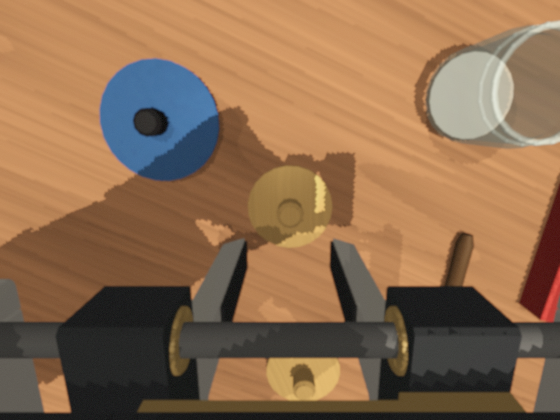

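The wrist picture shows the brass lid's disc around (290,206) with its knob at (290,212). The blue lid's disc is at (160,119), its knob at (150,122), and the jar mouth is at the right edge.

```bash
python3 - <<'E'
from h import *
s=r.read_state(); c=vision.calibration('wrist'); print(s['position'])
print(ray(c,290,211,.043),ray(c,290,206,.014),'blue',ray(c,150,121,.043),ray(c,160,119,.014))
c=vision.calibration('wrist')
for q in [(.4463,-.222),(.4475,-.2225)]: print(totool([*q,.119]))
E
```

```text
[ 0.44450496 -0.22360331  0.2229628 ]
[ 0.44829653 -0.22298625  0.043     ] [ 0.44551153 -0.22441038  0.014     ] blue [ 0.46909266 -0.09762074  0.043     ] [ 0.46936996 -0.094205    0.014     ]
(array([  2.3,  -0.8, 104. ]), None)
(array([  3.2,   0.2, 104. ]), None)
```

```bash
python3 -m crank '[{"turn":[0,0,0],"slide":[1,1,25],"jaw":0},{"turn":[0,0,0],"slide":[2,1,60],"jaw":0},{"turn":[0,0,0],"slide":[2,1,88],"jaw":0},{"turn":[0,0,0],"slide":[2,1,100],"jaw":0},{"turn":[0,0,0],"slide":[2,1,103],"jaw":0}]'
python3 -m crank '[{"turn":[0,0,0],"slide":[0,0,0],"jaw":0},{"turn":[0,0,0],"slide":[0,0,0],"jaw":-1},{"turn":[0,0,0],"slide":[0,0,0],"jaw":-1},{"turn":[0,0,0],"slide":[0,0,0],"jaw":-1},{"turn":[0,0,0],"slide":[0,0,0],"jaw":-1}]'
python3 -m crank '[{"turn":[0,0,0],"slide":[0,0,0],"jaw":-1},{"turn":[0,0,0],"slide":[0,0,-4],"jaw":-1},{"turn":[0,0,0],"slide":[0,0,-20],"jaw":-1},{"turn":[0,0,0],"slide":[0,0,-45],"jaw":-1},{"turn":[0,0,0],"slide":[0,0,-75],"jaw":-1}]'
python3 -m crank '[{"turn":[0,0,0],"slide":[0,0,-25],"jaw":-1},{"turn":[0,0,0],"slide":[0,0,-45],"jaw":-1},{"turn":[0,0,0],"slide":[10,16,-45],"jaw":-1},{"turn":[0,0,0],"slide":[25,40,-45],"jaw":-1},{"turn":[0,0,0],"slide":[40,64,-45],"jaw":-1}]'
python3 - <<'E'
from h import *
im,c=look('wrist','w2'); s=r.read_state(); print(s['time_s'],s['position'],s['opening'],s['contact_force'])
for q in ['brass_lid','brass_lid_seat','jar_mouth']:
    for d in vision.landmark_of(q,'wrist')[:3]:
        if d['p']>.2: print(' ',q,round(d['p'],2),np.round(d['at'],4),proj(c,d['at']))
E
```

```text
time_s: 3.0
position: [0.4459, -0.2233, 0.1176]
eef_rot: [[0.912, 0.41, -0.003], [0.41, -0.912, 0.002], [-0.002, -0.003, -1.0]]
contact_force: [-0.2, -0.8, 0.0]
opening: 0.047
time_s: 3.42
position: [0.4474, -0.223, 0.1205]
eef_rot: [[0.912, 0.411, 0.001], [0.411, -0.912, -0.001], [0.001, 0.001, -1.0]]
contact_force: [-0.2, 1.6, 0.3]
opening: 0.0237
time_s: 3.83
position: [0.4466, -0.2224, 0.1946]
eef_rot: [[0.911, 0.411, -0.003], [0.411, -0.911, 0.002], [-0.002, -0.002, -1.0]]
contact_force: [-0.4, -0.6, -1.7]
opening: 0.021
time_s: 4.25
position: [0.5107, -0.2651, 0.2407]
eef_rot: [[0.911, 0.411, 0.001], [0.411, -0.911, -0.001], [0.001, 0.001, -1.0]]
contact_force: [0.1, -0.0, -0.9]
opening: 0.0208
4.3 [ 0.51338435 -0.26719664  0.23987351] 0.021347839377145357 [ 0.04395905 -0.32737504 -2.85791382]
  brass_lid 0.93 [ 0.2975 -0.3052 -0.0018] [241.3 379.2]
  brass_lid 0.64 [ 0.5111 -0.2666  0.1199] [286.4 243.8]
  brass_lid_seat 0.86 [ 0.2968 -0.3015  0.0125] [236.2 388.1]
  brass_lid_seat 0.58 [ 0.5108 -0.2646  0.1339] [283.1 251.1]
  jar_mouth 0.7 [ 0.5956 -0.3232  0.0933] [414.1 154.9]
```

View pics/w2.png

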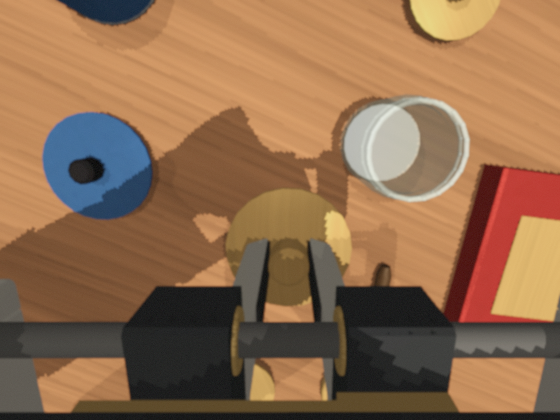

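The lid is held level, with its flange around (288,246). The jar's rim ellipse spans (363–469, 97–200), so its centre is near (416,148).

```bash
python3 - <<'E'
from h import *
im=cv2.imread('pics/w2.png')
f=None
c=vision.calibration('wrist'); s=r.read_state(); R=np.array(s['eef_rot'])
print(s['position'])
m=ray(c,416,148.5,.094); print('mouth',m,'lidc',ray(c,288,246,.1345), 'tcp per cal', proj(c,[*s['position'][:2],.134]))
for p in (m,[.597,-.323,0]): print(totool([p[0],p[1],.202]))
cr=cv2.resize(im[80:320,200:500],None,fx=2.5,fy=2.5); cv2.imwrite('pics/w2c.png',cr)
top=cv2.imread('pics/top0.png')
E
```

```text
[ 0.50980208 -0.26459751  0.23914242]
mouth [ 0.59577323 -0.31867452  0.094     ] lidc [ 0.51159477 -0.26295615  0.1345    ] tcp per cal [289.3 249.3]
(array([56.2, 84.7, 37. ]), None)
(array([55.5, 89.1, 37. ]), None)
```

```bash
python3 -m crank '[{"turn":[0,0,0],"slide":[14,6,0],"jaw":-1},{"turn":[0,0,0],"slide":[35,15,0],"jaw":-1},{"turn":[0,0,0],"slide":[50,20,0],"jaw":-1},{"turn":[0,0,0],"slide":[54,22,0],"jaw":-1},{"turn":[0,0,0],"slide":[54,22,0],"jaw":-1}]'
python3 - <<'E'
from h import *
im,c=look('wrist','w3'); s=r.read_state(); print(s['position'])
cv2.imwrite('pics/w3c.png',cv2.resize(im[100:340,200:500,::-1],None,fx=2.5,fy=2.5,interpolation=cv2.INTER_CUBIC))
np.save('c3.npy',c['T'])
for q in ['brass_lid_seat','jar_mouth']:
    for d in vision.landmark_of(q,'wrist')[:3]:
        if d['p']>.2: print(' ',q,round(d['p'],2),np.round(d['at'],4),proj(c,d['at']))
E
```

```text
time_s: 4.87
position: [0.5682, -0.262, 0.2395]
eef_rot: [[0.911, 0.412, -0.001], [0.412, -0.911, 0.0], [-0.0, -0.0, -1.0]]
contact_force: [-1.0, 0.2, -1.3]
opening: 0.0215
[ 0.56761533 -0.26222131  0.23950225]
  brass_lid_seat 0.81 [ 0.7298 -0.315   0.0119] [423.7  57.8]
  brass_lid_seat 0.64 [ 0.5628 -0.2646  0.1278] [289.5 253.6]
  jar_mouth 0.56 [ 0.5972 -0.3205  0.0926] [380.6 223.8]
```

View pics/w3c.png

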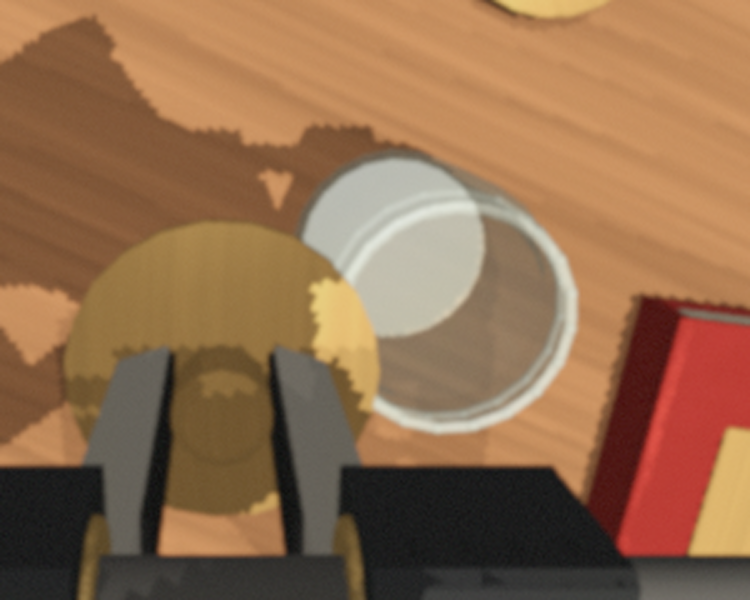

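Rim ellipse centre in the full picture is ≈ (380.4,224.4), matching the network. The lid flange spans crop x 65–380 and y 222–514, so its centre is ≈ (289,247).

```bash
python3 - <<'E'
from h import *
c=vision.calibration('wrist'); R=np.array(r.read_state()['eef_rot'])
for T in (c['T'],np.load('c3.npy')):
    c['T']=T
    m=ray(c,380.4,224.2,.095); l=ray(c,289,247,.1345); print(m,l,(R.T@(m-l)*1000).round(1))
E
```

```text
[ 0.59696602 -0.32001014  0.095     ] [ 0.56863477 -0.26184557  0.1345    ] [ 1.9 64.7 39.5]
[ 0.59729682 -0.31954351  0.095     ] [ 0.5689807  -0.26147055  0.1345    ] [ 2.  64.6 39.5]
```

```bash
python3 -m crank '[{"turn":[0,0,0],"slide":[1,20,0],"jaw":-1},{"turn":[0,0,0],"slide":[2,46,0],"jaw":-1},{"turn":[0,0,0],"slide":[2,62,0],"jaw":-1},{"turn":[0,0,0],"slide":[2,65,2],"jaw":-1},{"turn":[0,0,0],"slide":[2,65,10],"jaw":-1}]'
python3 -m crank '[{"turn":[0,0,0],"slide":[0,0,5],"jaw":-1},{"turn":[0,0,0],"slide":[0,0,10],"jaw":-1},{"turn":[0,0,0],"slide":[0,0,15],"jaw":-1},{"turn":[0,0,0],"slide":[0,0,20],"jaw":-1},{"turn":[0,0,0],"slide":[0,0,24],"jaw":-1}]'
python3 -m crank '[{"turn":[0,0,0],"slide":[0,0,1],"jaw":-1},{"turn":[0,0,0],"slide":[0,0,2],"jaw":-1},{"turn":[0,0,0],"slide":[0,0,3],"jaw":-1},{"turn":[0,0,0],"slide":[0,0,3],"jaw":-1},{"turn":[0,0,0],"slide":[0,0,3],"jaw":-1}]'
python3 - <<'E'
from h import *
a,c=look('side','s4'); b,c2=look('wrist','w4'); s=r.read_state(); print(s['position'],s['contact_force'],s['moment'])
x=cv2.resize(a[100:220,180:330],(400,320),interpolation=2); y=cv2.resize(b[130:370,160:460],(400,320),interpolation=2)
cv2.imwrite('pics/c4.png',np.hstack([x,y])[:,:,::-1])
E
```

```text
time_s: 5.43
position: [0.5964, -0.3218, 0.2303]
eef_rot: [[0.912, 0.41, 0.001], [0.41, -0.912, -0.001], [0.001, 0.001, -1.0]]
contact_force: [-0.5, 0.3, -0.6]
opening: 0.0209
time_s: 5.85
position: [0.5967, -0.3205, 0.2051]
eef_rot: [[0.911, 0.412, -0.0], [0.412, -0.911, 0.0], [-0.0, -0.0, -1.0]]
contact_force: [0.1, -0.5, -0.7]
opening: 0.0209
time_s: 6.27
position: [0.5969, -0.321, 0.2033]
eef_rot: [[0.912, 0.411, 0.001], [0.411, -0.912, -0.0], [0.001, 0.001, -1.0]]
contact_force: [-1.4, 1.4, 3.3]
opening: 0.0213
[ 0.59694986 -0.32100593  0.20333614] [-1.95730879  1.84235375  5.31548568] [ 0.31858575  0.17600026 -0.04190827]
```

View pics/c4.png

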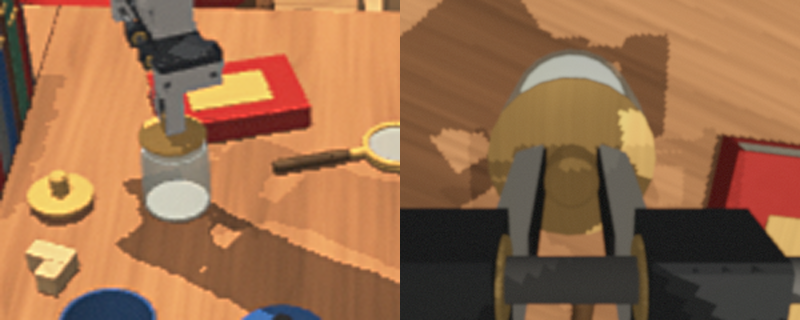

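The lid sits flush on the rim and the upward force began at the expected height, so I'll release and rise.

```bash
python3 -m crank '[{"turn":[0,0,0],"slide":[0,0,0],"jaw":-0.3},{"turn":[0,0,0],"slide":[0,0,0],"jaw":0},{"turn":[0,0,0],"slide":[0,0,0],"jaw":0},{"turn":[0,0,0],"slide":[0,0,0],"jaw":0},{"turn":[0,0,0],"slide":[0,0,-5],"jaw":0}]'
python3 -m crank '[{"turn":[0,0,0],"slide":[0,0,-15],"jaw":0},{"turn":[0,0,0],"slide":[0,0,-40],"jaw":0},{"turn":[0,0,0],"slide":[-8,-8,-60],"jaw":0},{"turn":[0,0,0],"slide":[-20,-30,-60],"jaw":0},{"turn":[0,0,0],"slide":[-30,-60,-60],"jaw":0}]'
python3 - <<'E'
from h import *
s=r.read_state(); print(s['time_s'],s['position'])
for cam in ('side','wrist'):
    im,c=look(cam,'v5'+cam)
    for q in ['brass_lid_seat','jar_mouth','jar','tin_mouth']:
        for d in vision.landmark_of(q,cam)[:4]:
            if d['p']>.2: print(cam,q,round(d['p'],2),np.round(d['at'],4),proj(c,d['at']))
print(totool([.4685,-.095,.2225]))
E
```

```text
time_s: 6.78
position: [0.5965, -0.3209, 0.2066]
eef_rot: [[0.912, 0.411, -0.002], [0.411, -0.912, 0.001], [-0.001, -0.002, -1.0]]
contact_force: [-1.1, -0.2, -0.1]
opening: 0.0465
time_s: 7.2
position: [0.5443, -0.2793, 0.2687]
eef_rot: [[0.912, 0.41, 0.002], [0.41, -0.912, -0.001], [0.001, 0.002, -1.0]]
contact_force: [-0.0, 0.1, 0.5]
opening: 0.0469
7.2 [ 0.54426788 -0.2792817   0.26872816]
side brass_lid_seat 0.86 [ 0.2973 -0.3043  0.0115] [345. 179.]
side brass_lid_seat 0.64 [ 0.5943 -0.3221  0.0946] [244.8 150.9]
side brass_lid_seat 0.59 [ 0.7264 -0.3182  0.0112] [202.9 173.1]
side brass_lid_seat 0.54 [ 0.1679 -0.3226  0.0095] [387.8 176.6]
side jar_mouth 0.87 [ 0.5981 -0.3243  0.0925] [243.6 151. ]
side jar 0.79 [ 5.983e-01 -3.218e-01  3.000e-04] [245.2 176. ]
side tin_mouth 0.97 [ 0.6341 -0.0401  0.0815] [218.6 221.1]
side tin_mouth 0.56 [0.7112 0.1435 0.0045] [178.6 297.8]
side tin_mouth 0.51 [ 0.4682 -0.0924  0.0099] [285.1 228.2]
wrist brass_lid_seat 0.88 [ 0.2988 -0.3007  0.0138] [220.5 386. ]
wrist brass_lid_seat 0.74 [ 0.5921 -0.3217  0.0987] [364.8 187.5]
wrist brass_lid_seat 0.6 [ 0.731  -0.316   0.0125] [408.9  30.6]
(array([   5.8, -199.2,   44.9]), None)
```

```bash
python3 -m crank '[{"turn":[0,0,0],"slide":[1,-20,3],"jaw":0},{"turn":[0,0,0],"slide":[2,-55,10],"jaw":0},{"turn":[0,0,0],"slide":[3,-92,20],"jaw":0},{"turn":[0,0,0],"slide":[4,-128,30],"jaw":0},{"turn":[0,0,0],"slide":[5,-160,38],"jaw":0}]'
python3 -m crank '[{"turn":[0,0,0],"slide":[1,-25,4],"jaw":0},{"turn":[0,0,0],"slide":[1,-36,7],"jaw":0},{"turn":[0,0,0],"slide":[1,-39,7],"jaw":0},{"turn":[0,0,0],"slide":[1,-39,7],"jaw":0},{"turn":[0,0,0],"slide":[1,-39,7],"jaw":0}]'
python3 - <<'E'
from h import *
im,c=look('wrist','w6'); s=r.read_state(); print(s['time_s'],s['position'])
m=vision.regions_of('blue_lid','wrist')
for d in m[:2]:
    p=d['pixels'].astype(np.uint8); cs=max(cv2.findContours(p,0,2)[0],key=cv2.contourArea); e=cv2.fitEllipse(cv2.convexHull(cs)); print(d['p'],e,ray(c,*e[0],.014))
k=(im.max(2)<40); k[260:]=0; 
n,l,st,ce=cv2.connectedComponentsWithStats(k.astype(np.uint8)); print([(st[i].tolist(),ce[i].round(1)) for i in range(1,n) if st[i][4]>100])
for q in ['blue_lid_seat','tin_mouth']:
    for d in vision.landmark_of(q,'wrist')[:2]: print(q,d['p'],d['at'])
print(totool([.4685,-.094,.1195]))
E
```

```text
time_s: 8.12
position: [0.4826, -0.1293, 0.2289]
eef_rot: [[0.912, 0.411, -0.0], [0.411, -0.912, 0.0], [-0.0, -0.0, -1.0]]
contact_force: [1.0, -0.7, -0.1]
opening: 0.0474
time_s: 8.53
position: [0.4691, -0.0957, 0.223]
eef_rot: [[0.912, 0.411, 0.001], [0.411, -0.912, -0.0], [0.001, 0.001, -1.0]]
contact_force: [0.3, -0.4, -0.3]
opening: 0.0469
8.5833 [ 0.46902691 -0.09579703  0.22290578]
0.77 ((283.87091064453125, 203.7655029296875), (107.02708435058594, 110.46465301513672), 95.97529602050781) [ 0.46973088 -0.09075704  0.014     ]
[([272, 198, 24, 27, 532], array([283.4, 211.1]))]
blue_lid_seat 0.63 [0.4702, -0.0953, 0.017]
(array([  0.5,  -1.5, 103.2]), None)
```

```bash
python3 -m crank '[{"turn":[0,0,0],"slide":[1,-2,25],"jaw":0},{"turn":[0,0,0],"slide":[2,-4,60],"jaw":0},{"turn":[0,0,0],"slide":[2,-4,88],"jaw":0},{"turn":[0,0,0],"slide":[2,-4,100],"jaw":0},{"turn":[0,0,0],"slide":[2,-4,103],"jaw":0}]'
python3 -m crank '[{"turn":[0,0,0],"slide":[0,0,0],"jaw":0},{"turn":[0,0,0],"slide":[0,0,0],"jaw":-1},{"turn":[0,0,0],"slide":[0,0,0],"jaw":-1},{"turn":[0,0,0],"slide":[0,0,0],"jaw":-1},{"turn":[0,0,0],"slide":[0,0,0],"jaw":-1}]'
python3 -m crank '[{"turn":[0,0,0],"slide":[0,0,0],"jaw":-1},{"turn":[0,0,0],"slide":[0,0,-4],"jaw":-1},{"turn":[0,0,0],"slide":[0,0,-20],"jaw":-1},{"turn":[0,0,0],"slide":[0,0,-45],"jaw":-1},{"turn":[0,0,0],"slide":[0,0,-75],"jaw":-1}]'
python3 -m crank '[{"turn":[0,0,0],"slide":[5,0,-22],"jaw":-1},{"turn":[0,0,0],"slide":[20,4,-30],"jaw":-1},{"turn":[0,0,0],"slide":[45,12,-30],"jaw":-1},{"turn":[0,0,0],"slide":[65,22,-30],"jaw":-1},{"turn":[0,0,0],"slide":[70,24,-30],"jaw":-1}]'
python3 -m crank '[{"turn":[0,0,0],"slide":[0,0,0],"jaw":-1},{"turn":[0,0,0],"slide":[0,0,0],"jaw":-1},{"turn":[0,0,0],"slide":[0,0,0],"jaw":-1},{"turn":[0,0,0],"slide":[0,0,0],"jaw":-1},{"turn":[0,0,0],"slide":[0,0,0],"jaw":-1}]'
python3 - <<'E'
from h import *
im,c=look('wrist','w7'); s=r.read_state(); print(s['time_s'],s['position'],s['opening'],s['contact_force'])
np.save('c7.npy',c['T'])
for q in ['blue_lid_seat','tin_mouth']:
    for d in vision.landmark_of(q,'wrist')[:2]: print(q,d['p'],d['at'],proj(c,d['at']))
E
```

```text
time_s: 9.15
position: [0.4678, -0.0905, 0.1173]
eef_rot: [[0.912, 0.411, -0.004], [0.411, -0.912, 0.001], [-0.003, -0.003, -1.0]]
contact_force: [0.4, -0.9, 1.0]
opening: 0.0471
time_s: 9.57
position: [0.4689, -0.0904, 0.1204]
eef_rot: [[0.912, 0.411, 0.001], [0.411, -0.912, -0.0], [0.001, 0.001, -1.0]]
contact_force: [0.7, 0.3, 0.2]
opening: 0.0239
time_s: 9.98
position: [0.4679, -0.0901, 0.1947]
eef_rot: [[0.912, 0.411, -0.003], [0.411, -0.912, 0.001], [-0.002, -0.002, -1.0]]
contact_force: [-0.3, -0.4, -1.5]
opening: 0.0212
time_s: 10.4
position: [0.5442, -0.0833, 0.225]
eef_rot: [[0.911, 0.412, 0.001], [0.412, -0.911, -0.0], [0.001, 0.001, -1.0]]
contact_force: [-0.3, 0.5, -1.7]
opening: 0.0209
time_s: 10.82
position: [0.5418, -0.0834, 0.2248]
eef_rot: [[0.912, 0.411, 0.0], [0.411, -0.912, 0.0], [0.0, 0.0, -1.0]]
contact_force: [-0.5, 0.1, -1.2]
opening: 0.0212
10.8667 [ 0.54188693 -0.08345377  0.22483967] 0.02111590872323146 [-0.53206077  0.56908626 -1.07111754]
blue_lid_seat 0.69 [0.5417, -0.0805, 0.1064] [284.7 240.2]
blue_lid_seat 0.63 [0.54, -0.0843, 0.1192] [289.1 252.4]
tin_mouth 0.86 [0.6314, -0.0422, 0.0778] [287.8  81.5]
```

View pics/w7.png

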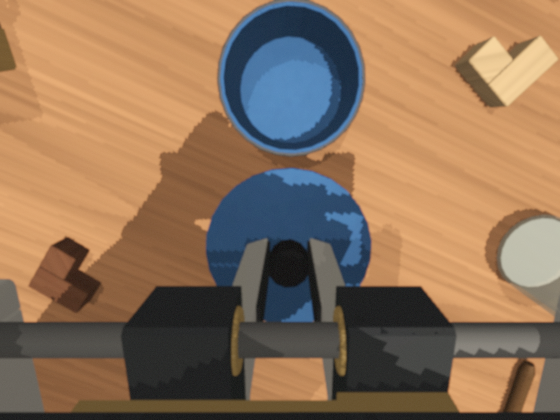

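Level lid, knob at (289,262) and flange spanning x 206–371. The tin's rim spans x 218–364 and y 0–156, so its centre is ≈ (291,78).

```bash
python3 - <<'E'
from h import *
c=vision.calibration('wrist'); c['T']=np.load('c7.npy'); s=r.read_state(); R=np.array(s['eef_rot']); p=s['position']
m=ray(c,291,78,.08); print(m,(R.T@(m-p)*1000).round(1), 'lid lateral',(R.T@(ray(c,288.5,245,.12)-p)*1000).round(1))
# predicted outlines to check
for t,z,rad in((m,.08,.046),([.6315,-.0425],.08,.046),(p,.1195,.0495)):
    q=np.array([proj(c,[t[0]+rad*np.cos(a),t[1]+rad*np.sin(a),z]) for a in np.linspace(0,6.28,90)]); print(q.min(0),q.max(0))
E
```

```text
[ 0.63392434 -0.04331979  0.08      ] [100.2   1.2 144.8] lid lateral [  2.8  -0.4 104.8]
[218.4  -3.8] [363.6 151.3]
[215.8  -0.3] [360.7 154.1]
[206. 166.] [372.4 322.3]
```

```bash
python3 -m crank '[{"turn":[0,0,0],"slide":[18,0,0],"jaw":-1},{"turn":[0,0,0],"slide":[48,1,0],"jaw":-1},{"turn":[0,0,0],"slide":[78,1,0],"jaw":-1},{"turn":[0,0,0],"slide":[95,1,0],"jaw":-1},{"turn":[0,0,0],"slide":[98.5,1,0],"jaw":-1}]'
python3 -m crank '[{"turn":[0,0,0],"slide":[0,0,2],"jaw":-1},{"turn":[0,0,0],"slide":[0,0,8],"jaw":-1},{"turn":[0,0,0],"slide":[0,0,14],"jaw":-1},{"turn":[0,0,0],"slide":[0,0,20],"jaw":-1},{"turn":[0,0,0],"slide":[0,0,24],"jaw":-1}]'
python3 -m crank '[{"turn":[0,0,0],"slide":[0,0,2],"jaw":-1},{"turn":[0,0,0],"slide":[0,0,4],"jaw":-1},{"turn":[0,0,0],"slide":[0,0,6],"jaw":-1},{"turn":[0,0,0],"slide":[0,0,8],"jaw":-1},{"turn":[0,0,0],"slide":[0,0,10],"jaw":-1}]'
python3 -m crank '[{"turn":[0,0,0],"slide":[0,0,0],"jaw":-1},{"turn":[0,0,0],"slide":[0,0,1],"jaw":-1},{"turn":[0,0,0],"slide":[0,0,2],"jaw":-1},{"turn":[0,0,0],"slide":[0,0,2.5],"jaw":-1},{"turn":[0,0,0],"slide":[0,0,3],"jaw":-1}]'
python3 - <<'E'
from h import *
s=r.read_state(); print(s['position'],s['contact_force'],s['moment'])
E
```

```text
time_s: 11.38
position: [0.634, -0.0426, 0.2242]
eef_rot: [[0.911, 0.412, 0.0], [0.412, -0.911, 0.0], [0.0, -0.0, -1.0]]
contact_force: [-0.5, -0.6, -1.2]
opening: 0.0214
time_s: 11.8
position: [0.6318, -0.0442, 0.1997]
eef_rot: [[0.912, 0.411, -0.001], [0.411, -0.912, 0.0], [-0.001, -0.0, -1.0]]
contact_force: [0.8, -0.3, -1.8]
opening: 0.0211
time_s: 12.22
position: [0.6325, -0.0438, 0.1906]
eef_rot: [[0.912, 0.411, 0.0], [0.411, -0.912, -0.0], [0.0, 0.0, -1.0]]
contact_force: [1.0, 1.0, -1.2]
opening: 0.0209
time_s: 12.63
position: [0.6325, -0.0438, 0.1884]
eef_rot: [[0.912, 0.411, 0.001], [0.411, -0.912, -0.0], [0.0, 0.0, -1.0]]
contact_force: [-3.8, 0.1, 9.9]
opening: 0.0212
[ 0.63252159 -0.0437704   0.18837182] [-3.75499679  0.08383023  9.92338474] [0.14834713 0.91205573 0.00513169]
```

The lid lowered freely and met contact at the expected height (TCP 0.188), so it is home. Releasing, rising and checking.

```bash
python3 -m crank '[{"turn":[0,0,0],"slide":[0,0,-1],"jaw":-0.3},{"turn":[0,0,0],"slide":[0,0,-1],"jaw":0},{"turn":[0,0,0],"slide":[0,0,-1],"jaw":0},{"turn":[0,0,0],"slide":[0,0,-1],"jaw":0},{"turn":[0,0,0],"slide":[0,0,-6],"jaw":0}]'
python3 -m crank '[{"turn":[0,0,0],"slide":[0,0,-15],"jaw":0},{"turn":[0,0,0],"slide":[0,0,-45],"jaw":0},{"turn":[0,0,0],"slide":[0,-5,-80],"jaw":0},{"turn":[0,0,0],"slide":[0,-25,-110],"jaw":0},{"turn":[0,0,0],"slide":[0,-55,-130],"jaw":0}]'
python3 -m crank '[{"turn":[0,0,-7],"slide":[3,-36,-10],"jaw":0},{"turn":[0,0,-14],"slide":[6,-72,-20],"jaw":0},{"turn":[0,0,-21],"slide":[10,-108,-30],"jaw":0},{"turn":[0,0,-28],"slide":[13,-144,-35],"jaw":0},{"turn":[0,0,-35],"slide":[16,-180,-40],"jaw":0}]'
python3 - <<'E'
from h import *
s=r.read_state(); print(s['time_s'],s['position'],s['joint_pos'])
ims=[]
for cam in ('top','side'):
    im,c=look(cam,'v8'+cam)
    for q in ['blue_lid_seat','tin_mouth','brass_lid_seat','jar_mouth','tin','jar','chest_handle','chest_hinge','chest']:
        for d in vision.landmark_of(q,cam)[:2]:
            if d['p']>.3:print(cam,q,round(d['p'],2),np.round(d['at'],4),proj(c,d['at']))
    x=im[100:260,250:450] if cam=='top' else im[110:270,160:360]
    ims.append(cv2.resize(x,(400,320),interpolation=2))
cv2.imwrite('pics/c8.png',np.hstack(ims)[:,:,::-1])
th=np.radians(32.5); y=np.array([np.cos(th),np.sin(th),0]); z=np.array([0,0,-1.]); Rd=np.c_[np.cross(y,z),y,z]
print(totool([.5165,.3075,.36],Rd))
E
```

```text
time_s: 13.05
position: [0.6321, -0.0438, 0.1928]
eef_rot: [[0.912, 0.411, -0.002], [0.411, -0.912, 0.0], [-0.001, -0.001, -1.0]]
contact_force: [-0.3, 0.1, -0.1]
opening: 0.0468
time_s: 13.47
position: [0.61, 0.0054, 0.3271]
eef_rot: [[0.913, 0.409, 0.003], [0.409, -0.913, -0.0], [0.003, 0.002, -1.0]]
contact_force: [-0.4, -0.2, 1.2]
opening: 0.0469
time_s: 13.88
position: [0.5495, 0.1785, 0.3648]
eef_rot: [[0.506, 0.863, 0.001], [0.863, -0.506, 0.0], [0.001, 0.001, -1.0]]
contact_force: [0.8, 0.4, 0.4]
opening: 0.0471
13.8833 [0.54949458 0.17849582 0.36477933] [1.43628096e+01 1.85799084e+01 7.71114174e+01 2.84746513e-03
 8.42432506e+01 4.47425033e+01]
top blue_lid_seat 0.58 [ 0.6298 -0.0483  0.08  ] [281.9 165.6]
top tin_mouth 0.49 [ 0.6295 -0.0456  0.0824] [281.1 165.5]
top brass_lid_seat 0.91 [ 0.1642 -0.3168  0.014 ] [368. 313.]
top brass_lid_seat 0.85 [ 0.2955 -0.3032  0.0098] [362.  271.5]
top jar_mouth 0.58 [ 0.5957 -0.3265  0.0916] [371.  174.5]
top jar_mouth 0.54 [ 0.5521 -0.51    0.0023] [421.2 192.9]
top tin 0.67 [ 0.6345 -0.0463  0.0011] [281.2 170.1]
top jar 0.5 [ 0.591
[... 242 characters left out ...]
-0.0016] [165.  193.4]
side blue_lid_seat 0.75 [ 0.6306 -0.0423  0.0795] [220.1 221.1]
side blue_lid_seat 0.71 [0.642  0.3908 0.136 ] [179.3 364.8]
side tin_mouth 0.97 [ 0.6338 -0.0426  0.0803] [218.8 220.8]
side brass_lid_seat 0.58 [ 0.2984 -0.3045  0.0132] [344.6 178.5]
side brass_lid_seat 0.57 [ 0.6295 -0.0424  0.0774] [220.6 221.7]
side tin 0.98 [ 6.326e-01 -4.880e-02 -4.000e-04] [222.4 241. ]
side chest_handle 0.77 [0.5158 0.3108 0.1845] [251.1 314.5]
side chest_hinge 0.87 [0.641  0.391  0.1332] [180.1 365.7]
side chest 0.7 [ 5.633e-01  3.409e-01 -2.000e-04] [231.3 378.5]
side chest 0.58 [0.6386 0.3899 0.1349] [181.4 364.7]
(array([ 94.9, -95.8,   3.6]), array([ -0.  ,  -0.  , -63.22]))
```

View pics/c8.png

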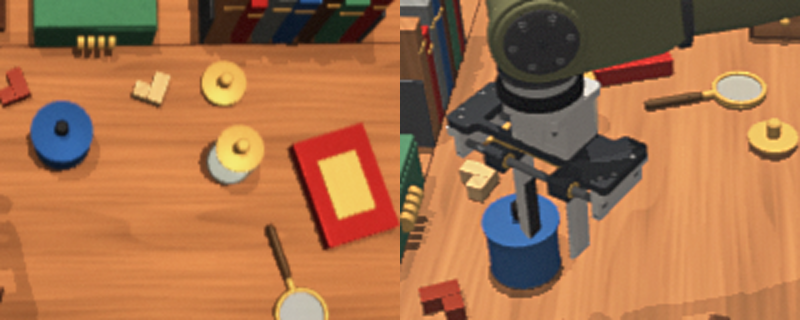

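Both lids look seated and level. Next, on to the chest handle.

```bash
python3 -m crank '[{"turn":[0,0,-7],"slide":[25,-25,0],"jaw":0},{"turn":[0,0,-14],"slide":[50,-50,0],"jaw":0},{"turn":[0,0,-21],"slide":[72,-73,0],"jaw":0},{"turn":[0,0,-28],"slide":[88,-90,0],"jaw":0},{"turn":[0,0,-35],"slide":[96,-97,0],"jaw":0}]'
python3 -m crank '[{"turn":[0,0,-7],"slide":[0,0,0],"jaw":0},{"turn":[0,0,-14],"slide":[0,0,0],"jaw":0},{"turn":[0,0,-21],"slide":[0,0,0],"jaw":0},{"turn":[0,0,-26],"slide":[0,0,0],"jaw":0},{"turn":[0,0,-27.5],"slide":[0,0,0],"jaw":0}]'
python3 - <<'E'
from h import *
im,c=look('wrist','w9'); s=r.read_state(); print(s['time_s'],s['position'],s['joint_pos'].round(1)); np.save('c9.npy',c['T'])
R=np.array(s['eef_rot']); print(np.degrees(np.arctan2(R[1,1],R[0,1])))
for q in ['chest_handle','chest_hinge']:
    for d in vision.landmark_of(q,'wrist')[:2]: print(q,d['p'],d['at'],proj(c,d['at']))
E
```

```text
time_s: 15.3
position: [0.5149, 0.3118, 0.3636]
eef_rot: [[-0.083, 0.997, -0.0], [0.997, 0.083, 0.0], [0.0, -0.0, -1.0]]
contact_force: [1.1, -0.4, 0.4]
opening: 0.0472
time_s: 15.72
position: [0.516, 0.3092, 0.3636]
eef_rot: [[-0.531, 0.847, -0.0], [0.847, 0.531, -0.0], [0.0, -0.0, -1.0]]
contact_force: [-0.4, -0.2, -0.3]
opening: 0.047
15.7667 [0.51601745 0.3091462  0.3636369 ] [27.4 21.8 72.9 -0.  85.2 -4.6]
32.02670645900384
chest_handle 0.68 [0.5179, 0.3065, 0.1794] [287.9 217.9]
chest_hinge 0.9 [0.6422, 0.3892, 0.1341] [444.5 200.4]
```

View pics/w9.png

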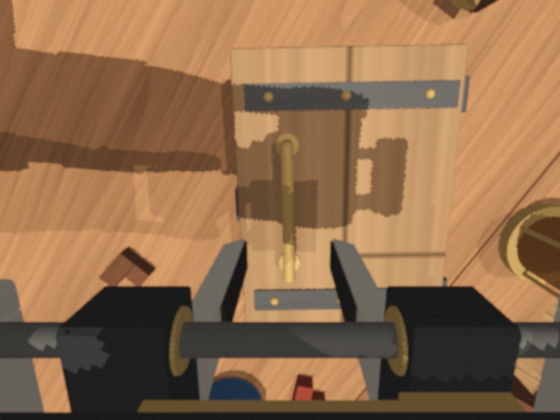

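The bar runs from (287,145) to (290,268), centred between the fingers (289) and parallel to the pads. Descending to grasp it.

```bash
python3 -m crank '[{"turn":[0,0,0],"slide":[-1,0,25],"jaw":0},{"turn":[0,0,0],"slide":[-2,0,60],"jaw":0},{"turn":[0,0,0],"slide":[-2,0,88],"jaw":0},{"turn":[0,0,0],"slide":[-2,0,100],"jaw":0},{"turn":[0,0,0],"slide":[-2,0,104],"jaw":0}]'
python3 -m crank '[{"turn":[0,0,0],"slide":[0,0,0],"jaw":0},{"turn":[0,0,0],"slide":[0,0,0],"jaw":-1},{"turn":[0,0,0],"slide":[0,0,0],"jaw":-1},{"turn":[0,0,0],"slide":[0,0,0],"jaw":-1},{"turn":[0,0,0],"slide":[0,0,0],"jaw":-1}]'
python3 -m crank '[{"turn":[0,0,0],"slide":[0,0,0],"jaw":-1},{"turn":[0,0,0],"slide":[0,0,0],"jaw":-1},{"turn":[0,0,0],"slide":[0,0,0],"jaw":-1},{"turn":[0,0,0],"slide":[0,0,0],"jaw":-1},{"turn":[0,0,0],"slide":[0,0,0],"jaw":-1}]'
python3 - <<'E'
from h import *
s=r.read_state(); print(s['position'],s['opening'],s['contact_force'])
for a in range(0,61,4):
    f=np.radians(a); x=-150*np.cos(f)+46*np.sin(f); z=150*np.sin(f)+46*np.cos(f); print(a,round(x+150,1),round(-(z-46),1))
E
```

```text
time_s: 16.28
position: [0.5168, 0.3072, 0.2577]
eef_rot: [[-0.526, 0.851, -0.003], [0.851, 0.526, -0.002], [0.0, -0.003, -1.0]]
contact_force: [1.0, -0.4, 0.6]
opening: 0.047
time_s: 16.7
position: [0.5173, 0.3075, 0.2607]
eef_rot: [[-0.527, 0.85, 0.001], [0.85, 0.527, 0.001], [-0.0, 0.002, -1.0]]
contact_force: [-0.2, -0.7, 1.2]
opening: 0.0237
time_s: 17.12
position: [0.5169, 0.3072, 0.2599]
eef_rot: [[-0.527, 0.85, -0.001], [0.85, 0.527, -0.0], [-0.0, -0.001, -1.0]]
contact_force: [-4.0, -3.6, 4.4]
opening: 0.0088
[0.51687044 0.30724786 0.25989562] 0.008793312753200597 [-3.96499894 -3.61459021  4.44199098]
0 0.0 -0.0
4 3.6 -10.4
8 7.9 -20.4
12 12.8 -30.2
16 18.5 -39.6
20 24.8 -48.5
24 31.7 -57.0
28 39.2 -65.0
32 47.2 -72.5
36 55.7 -79.4
40 64.7 -85.7
44 74.1 -91.3
48 83.8 -96.3
52 93.9 -100.5
56 104.3 -104.1
60 114.8 -106.9
```

```bash
python3 -m crank '[{"turn":[0,0,0],"slide":[0,0.8,-2.6],"jaw":-1},{"turn":[0,0,0],"slide":[0,3.6,-10.4],"jaw":-1},{"turn":[0,0,0],"slide":[0,7.9,-20.4],"jaw":-1},{"turn":[0,0,0],"slide":[0,12.8,-30.2],"jaw":-1},{"turn":[0,0,0],"slide":[0,18.5,-39.6],"jaw":-1}]'
python3 -m crank '[{"turn":[0,0,0],"slide":[0,6.3,-8.9],"jaw":-1},{"turn":[0,0,0],"slide":[0,13.2,-17.4],"jaw":-1},{"turn":[0,0,0],"slide":[0,20.7,-25.4],"jaw":-1},{"turn":[0,0,0],"slide":[0,24.6,-29.2],"jaw":-1},{"turn":[0,0,0],"slide":[0,24.6,-29.2],"jaw":-1}]'
python3 - <<'E'
from h import *
im,c=look('side','s10'); s=r.read_state(); print(s['position'],s['opening'],s['contact_force'],s['joint_pos'].round(1))
for d in vision.landmark_of('chest_handle','side')[:2]: print(d['p'],d['at'])
E
```

```text
time_s: 17.53
position: [0.5323, 0.3171, 0.3]
eef_rot: [[-0.527, 0.85, -0.003], [0.85, 0.527, -0.001], [0.001, -0.003, -1.0]]
contact_force: [-9.2, -3.2, -0.1]
opening: 0.0088
time_s: 17.95
position: [0.5533, 0.3307, 0.3312]
eef_rot: [[-0.527, 0.85, -0.001], [0.85, 0.527, 0.001], [0.001, 0.0, -1.0]]
contact_force: [-17.7, -5.7, 12.8]
opening: 0.009
[0.55302831 0.33056187 0.33088969] 0.009266356977968345 [-17.98633315  -5.07162721  12.5008855 ] [27.6 28.6 67.7  0.1 83.8 -4.2]
0.63 [0.5537, 0.3347, 0.2571]
```

```bash
python3 -m crank '[{"turn":[0,0,0],"slide":[0,-1,-1],"jaw":-1},{"turn":[0,0,0],"slide":[0,-2,-2],"jaw":-1},{"turn":[0,0,0],"slide":[0,-2,-2],"jaw":-1},{"turn":[0,0,0],"slide":[0,-2,-2],"jaw":-1},{"turn":[0,0,0],"slide":[0,-2,-2],"jaw":-1}]'
python3 - <<'E'
from h import *
s=r.read_state(); print(s['position'],s['opening'],s['contact_force'])
E
```

```text
time_s: 18.47
position: [0.5519, 0.3298, 0.3299]
eef_rot: [[-0.527, 0.85, -0.001], [0.85, 0.527, 0.001], [0.001, -0.0, -1.0]]
contact_force: [-2.1, 5.8, -8.0]
opening: 0.009
[0.55192912 0.3297844  0.32991175] 0.00902237032744492 [-2.13641271  5.79572493 -7.98526465]
```

View pics/s10.png

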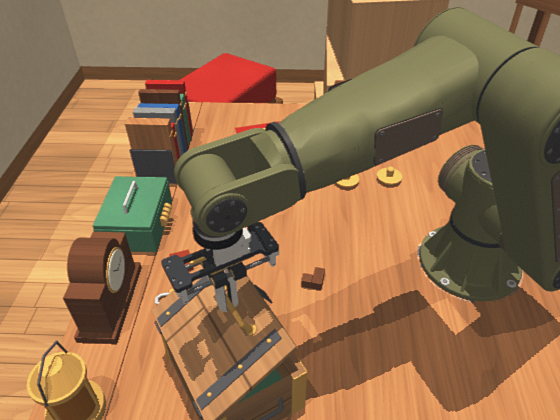

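The lid is part open and carried by the bar, and the corrected path has relaxed the force. Continuing along the arc.

```bash
python3 -m crank '[{"turn":[0,0,0],"slide":[0,4,-3.7],"jaw":-1},{"turn":[0,0,0],"slide":[0,12.6,-10.6],"jaw":-1},{"turn":[0,0,0],"slide":[0,21.6,-16.9],"jaw":-1},{"turn":[0,0,0],"slide":[0,26.3,-19.8],"jaw":-1},{"turn":[0,0,0],"slide":[0,31,-22.5],"jaw":-1}]'
python3 -m crank '[{"turn":[0,0,0],"slide":[0,0,0],"jaw":-1},{"turn":[0,0,0],"slide":[0,0,0],"jaw":-1},{"turn":[0,0,0],"slide":[0,0,0],"jaw":-1},{"turn":[0,0,0],"slide":[0,0,0],"jaw":-1},{"turn":[0,0,0],"slide":[0,0,0],"jaw":-1}]'
```

```text
time_s: 18.88
position: [0.578, 0.3466, 0.3538]
eef_rot: [[-0.528, 0.849, -0.001], [0.849, 0.528, 0.002], [0.002, -0.0, -1.0]]
contact_force: [-9.4, 4.7, 0.4]
opening: 0.0089
time_s: 19.3
position: [0.5779, 0.3463, 0.3537]
eef_rot: [[-0.528, 0.849, -0.001], [0.849, 0.528, 0.002], [0.002, 0.0, -1.0]]
contact_force: [-7.5, 4.1, 0.6]
opening: 0.009
```

```bash
python3 -m crank '[{"turn":[0,0,0],"slide":[0,4.5,-3],"jaw":-1},{"turn":[0,0,0],"slide":[0,14,-7.5],"jaw":-1},{"turn":[0,0,0],"slide":[0,24,-12],"jaw":-1},{"turn":[0,0,0],"slide":[0,34,-15],"jaw":-1},{"turn":[0,0,0],"slide":[0,40,-17],"jaw":-1}]'
python3 -m crank '[{"turn":[0,0,0],"slide":[0,0,0],"jaw":-1},{"turn":[0,0,0],"slide":[0,0,0],"jaw":-1},{"turn":[0,0,0],"slide":[0,0,0],"jaw":-1},{"turn":[0,0,0],"slide":[0,0,0],"jaw":-1},{"turn":[0,0,0],"slide":[0,0,0],"jaw":-1}]'
python3 - <<'E'
from h import *
s=r.read_state(); p=np.array(s['position']); print(p,s['contact_force'],s['opening'])
g=p-[0,0,.078]; H=np.array([.6418,.3912,.135])
for th in (32,33):
    u=np.array([np.cos(np.radians(th)),np.sin(np.radians(th)),0]); x=u@(g-H); z=g[2]-.135
    print('phi', 180-np.degrees(np.arctan2(z,x))-np.degrees(np.arctan2(46,150)), np.hypot(x,z))
ims=[]
for cam in ('side','top'):
    im,c=look(cam,'v11'+cam)
    for q in ['chest_handle','chest_hinge']:
        for d in vision.landmark_of(q,cam)[:2]:
            if d['p']>.3: print(cam,q,round(d['p'],2),np.round(d['at'],4))
    x=im[220:400,110:335] if cam=='side' else im[100:300,250:500]
    ims.append(cv2.resize(x,(400,320),interpolation=2))
cv2.imwrite('pics/c11.png',np.hstack(ims)[:,:,::-1])
E
```

```text
time_s: 19.72
position: [0.6124, 0.3676, 0.3706]
eef_rot: [[-0.528, 0.849, -0.001], [0.849, 0.528, 0.001], [0.001, 0.0, -1.0]]
contact_force: [-4.6, 1.5, 0.5]
opening: 0.0091
time_s: 20.13
position: [0.612, 0.3672, 0.3705]
eef_rot: [[-0.528, 0.85, -0.0], [0.85, 0.528, 0.001], [0.001, 0.0, -1.0]]
contact_force: [-4.6, 3.7, 0.1]
opening: 0.0091
[0.61202402 0.36724882 0.37051013] [-4.61245691  3.71401593  0.13394378] 0.009134798302071727
phi 59.40667265389642 0.1620159316368252
phi 59.38146365017191 0.16203312116308297
side chest_handle 0.89 [0.609  0.3711 0.2917]
side chest_handle 0.56 [ 0.6337 -0.0444  0.0679]
side chest_hinge 0.89 [0.6387 0.3937 0.136 ]
top chest_handle 0.75 [0.6112 0.3711 0.2893]
top chest_hinge 0.32 [ 0.5937 -0.3186  0.0977]
```

View pics/c11.png

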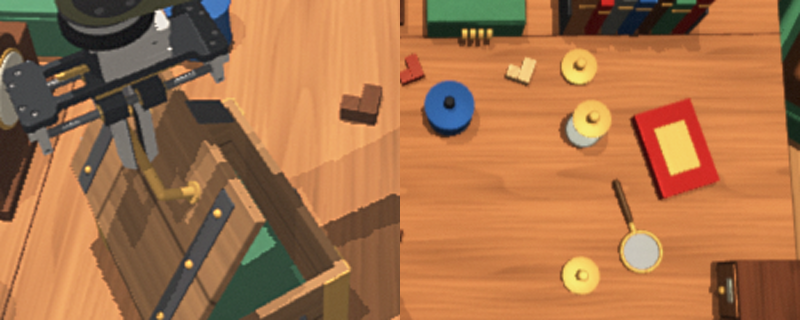

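```bash
python3 -m crank '[{"turn":[0,0,0],"slide":[0,0,0],"jaw":-1},{"turn":[0,0,0],"slide":[0,0,0],"jaw":-1},{"turn":[0,0,0],"slide":[0,0,0],"jaw":-1},{"turn":[0,0,0],"slide":[0,0,0],"jaw":-1},{"turn":[0,0,0],"slide":[0,0,0],"jaw":-1}]'
python3 -c "
from h import *
print(r.finish_job())"
```

```text
time_s: 20.85
position: [0.612, 0.3672, 0.3705]
eef_rot: [[-0.528, 0.85, -0.0], [0.85, 0.528, 0.001], [0.001, 0.0, -1.0]]
contact_force: [-5.0, 3.6, 0.2]
opening: 0.0092
the job is handed in; nothing more can be done
None
```

I put the leftmost brass lid on the jar and the blue lid on the tin. I then lifted the chest lid by its handle and handed in at 20.9 s, still gripping it. The hand-in gives no verdict.

**Last checks:**
- **Lids:** both plugs went in without resistance and met the rim at the expected height. Both looked level and seated in the last pictures. The network's seat and mouth points mostly agreed within about 6 mm, which is its own error.
- **Chest lid:** its angle is about 60° from the gripper's travel and 59.4° from the hinge position. The handle's distance from the hinge came out at 162 mm instead of 157 mm, so the angle could be off by a couple of degrees, still within the allowed 6. The gripper was steady, with a wrist force of about 6 N and the bar held at a 9 mm opening.
- **Along the way:** the wrist force reached about 22 N at around 30° open because my arc was slightly off. I moved the path about 3 mm outward and it eased.
- **Other things on the table:** in the last pictures, the things in view looked to be where they started. I judged this by eye and did not measure it, and the padlock was not in the last crops.

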